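Sleeve over the core rod, rod pressed home

ROBOT

A 6-joint arm with a two-finger parallel gripper is mounted at the origin on the work surface. World frame = base frame: x ahead of the robot, y to its left, z up, the work surface at z = 0. Lengths are in mm, angles in rad, forces in N, time in s.
With the tool pointing down it reaches from about 250 to 850 mm from the base axis. Payload 12.5 kg.
Tool frame: the origin (TCP) lies on the centre line of the jaws, within the pads' length; the fingertips stand 19 mm ahead of it and the grasp point (between the pads) is the TCP; z points along the fingers, y is the line along which they close (so a half turn about z gives the same grasp; the last joint's range is limited). The gripper opens to 93 mm and grips with 3 to 60 N. Pads are 15 mm wide; open, the fingers measure 128 mm over their backs; the gripper's body (75 mm by 188 mm) begins 65 mm behind the grasp point.
Start: joints at [-1.377, 0.351, 1.652, -0, 1.139, -0.085], TCP at [151.381, -528.742, 237.633] pointing down, gripper open.
Joint ranges: [-2.75, 2.75], [-0.79, 2.1], [0.01, 2.65], [-1.57, 4.71], [0.07, 3.14], [-2.87, 2.87]. Speed limits (rad/s): [2.22, 2.22, 2.79, 3.14, 3.14, 3.14].

INTERFACE

Orientations are given as a unit quaternion [w, x, y, z].
In Python, from plant import monitor, camera, env gives the robot as it stands.
- The arm moves only by the tool move_arm, never from a script. Its argument "rows" is a list of rows, each a list of 5 numbers: the shift along the world's x, y, z in units of 300 mm (1.0 is 300 mm), then the turn about the world's z in units of pi rad (1.0 is pi rad), then the opening in per cent of the stroke, from 0 (shut) to 100 (fully open). In form: [[dx, dy, dz, roll, jaw], ...]. A call has 1 to 10 rows; each row shifts and turns the commanded pose from where the row before left it; what a row does not reach is not made up. A row lasts 1/8 s, in which the tool goes at most 62.5 mm and 10.7 degrees, less where a joint would pass 70% of its speed; a pose out of reach is approached as far as the arm can. A call with a number of a shift or a turn outside -1 to 1 is refused whole. A call with a gripper value outside its range is refused whole. The fingers move at their own pace and stop on an object; the grip force is fixed at half the most. Time passes only in rows, so rows that do not move let the fingers close. It gives the time, the measured TCP pose, the force, the opening and the grip force at its end, in the units of the state.
- monitor.read_state(): the state, without advancing time (a new reading comes with each control period).
- camera(name): name is "side" or "top" or "wrist"; returns a dict with "color" (420x560x3 uint8, blue, green, red), "K" (3x3 intrinsics, pixels), "position" and "rotation" of the camera in the world. Camera axes: x right, y down, z forward; pixel columns grow to the right and rows downward; lengths in mm; the calibration is good to about 2 mm. The wrist camera is an equidistant fisheye: a pixel r from the principal point sees the ray r / f radians off the axis. A picture is of the moment at which its call begins. There is no depth.
- env.sign_off(): hands the job in; it is judged then, once.
The state is a dict: "time": time; "joint_positions": joint angles; "joint_velocities": joint speeds; "joint_efforts": joint torques, N m; "ee_pos": TCP position; "tool_rot": TCP orientation; "force": force on the tool from outside, world axes, zero at the start; "wrist_torque": the same for the moment, N m; "grip_width": opening from 0.0 (shut) to 1.0 (fully open); "gripper_force": force on a finger pad.
Only numpy, scipy, OpenCV 4.12 (cv2) and the standard library are available. Lean on these libraries where they do the work, as an engineer would, in place of code of your own. Each camera call takes 0.05 s, during which the arm holds its last target. There are 200 camera calls.

TASK

Slip the brass sleeve over the red-headed core rod standing in the taller casting mould, lowering it, not dropping it, so that it stands squarely on the mould's mouth. Then push the rod down into the mould until it is fully home, its head flush with the top of the sleeve. Leave the blue spacer ring, the metal ingot, the tankard and the tape roll where they are.

Things in the scene. Friction and masses are not known exactly. Their poses are not given: they have to be found in the camera images.
- mould: taller of two upright round steel casting moulds, fixed to the bench: tube 50 mm across and 110 mm high (including the flange) with a green band, on a flange 100 mm across and 12 mm thick. It has a narrow bore 14.5 mm across in its top. Origin on the tube's axis at bench level, z up
- mouth (a point): centre of the mould's mouth: on the tube's axis, on its flat top, 110 mm above the bench
- rod: loose steel rod, 12 mm thick, 140 mm long, with a red head 18 mm across and 9 mm tall. It stands in the mould's bore with 1.25 mm play each side, its foot on a tight packing plug: it stays where left and takes about 6 N of downward push to move. At the start its top is 89 mm above the mould's mouth; it stops by itself 33 mm lower. Origin at the centre of its foot, z up along the rod
- rod_top (a point): centre of the flat top of the rod's red head
- sleeve: loose brass sleeve standing upright on the bench: a plain tube 46 mm across outside, 30 mm inside, 55 mm tall, about 0.4 kg. Origin on its axis at its underside, z up along the axis
- short_mould: the other mould, fixed, not used: like the first but 80 mm high, with a yellow band and no rod. Origin on its axis at bench level
- spacer: bystander: low blue plastic ring, 60 mm across, 25 mm tall, loose, lying flat. Origin on its axis at its underside
- ingot: bystander: loose cast grey metal bar, 25 x 90 x 15 mm, lying along its y axis. Origin at the centre of its underside
- tankard: bystander: loose pewter tankard, 80 mm across, 85 mm tall, handle on its +y side. Origin at the centre of its underside
- tape: bystander: loose roll of paper tape lying flat, 110 mm across, 25 mm tall. Origin at the centre of its underside
Mind the look-alikes: they are no part of the job. What is shaped like the rod but orange is not meant.

How it is judged:
By the outcome, as a careful person would: the job done as asked, in the order asked, and still so for the second after the job is handed in, with the robot touching nothing.
It also fails if it takes over 51 s, if anything falls off the work surface, if the arm or the gripper's body presses on something with over 40 N, if the wrist force passes 120 N, or if a joint passes its speed limit or range.

## Working session

There is one attempt and no reset: what is moved stays moved. The work goes in short steps, Python scripts to look and compute and a tool call to move; the robot and the scene stay as the last step left them, time stands still between calls to the robot, and variables do not carry over. Pictures are saved under pics/ and viewed, at most 10 in all, crops included, and the job is handed in when it is done.

Besides the shell and the picture viewer there is one more tool, called after "Request:" as name(argument=value, ...), one argument or row to a line, values as JSON. move_arm: Moves the arm, as the interface text tells. Shifts and turns lie within -1 to 1; 1 stands for 300 mm of shift or pi rad of turn. Its arguments: {"type":"object","properties":{"rows":{"type":"array"}},"required":["rows"]}

```bash
mkdir -p pics; python3 - <<'E'
from plant import monitor, camera, env
import cv2,pickle
s=monitor.read_state();print({k:s[k] for k in ('time','ee_pos','tool_rot','force','grip_width')})
d={n:camera(n) for n in('side','top','wrist')}
pickle.dump(d,open('d0.pkl','wb'))
for n in d:
  cv2.imwrite(f'pics/{n}0.png',d[n]['color']);print(n,d[n]['K'],d[n]['position'],d[n]['rotation'])
E
```

```text
{'time': 0.0, 'ee_pos': array([ 151.32377791, -528.44344229,  237.11261296]), 'tool_rot': array([-5.65131003e-04,  9.90300886e-01,  1.38938244e-01, -2.53801963e-05]), 'force': array([-0.79353823, -0.21361729, -0.00535817]), 'grip_width': 0.9958471075610911}
side [[481.93147174   0.         280.93363497]
 [  0.         481.93147174 203.1107234 ]
 [  0.           0.           1.        ]] [156.0497425  888.63040564 661.02901541] [ 0.10137878 -0.16948284  0.84609818 -0.49509169]
top [[413.19512876   0.         277.50360524]
 [  0.         413.19512876 213.90498132]
 [  0.           0.           1.        ]] [ 396.8235394    20.84582318 1122.86356538] [ 0.05820376 -0.70181882  0.70760939 -0.05789318]
wrist [[325.1922621    0.         281.04175494]
 [  0.         325.1922621  208.94900554]
 [  0.           0.           1.        ]] [ 218.46879102 -509.63464009  384.56800371] [ 0.10138391  0.7919433  -0.59719961 -0.07680975]
```

View pics/side0.png

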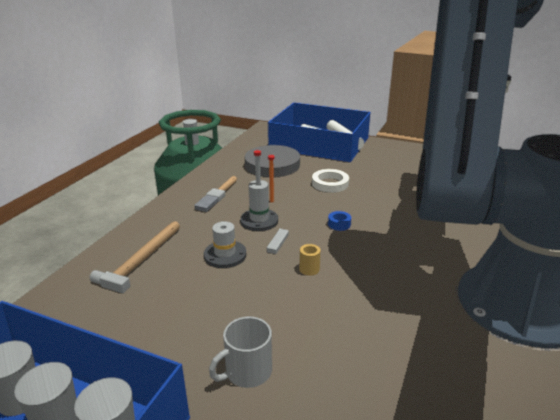

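View pics/top0.png

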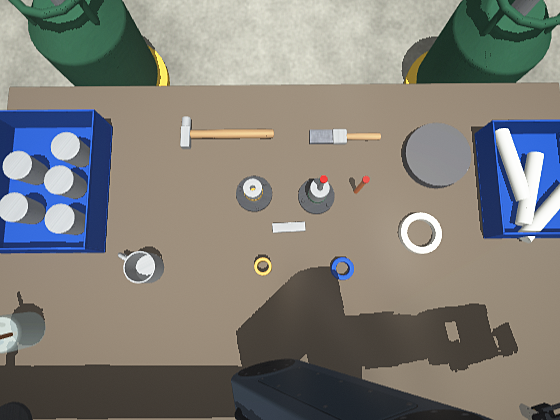

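The side view shows the red-headed rod at about (257,154), in the green-band mould at (258,200), with the orange decoy at (272,157) and the brass sleeve at (310,259). The top view shows the rod head at (323,181), the mould at (318,190), the decoy at (365,180) and the sleeve at (263,266).

```bash
cat > h.py <<'E'
import numpy as np,cv2
from scipy.spatial.transform import Rotation as R
from scipy.optimize import least_squares
def rot(c): return R.from_quat(c['rotation'],scalar_first=True)
def proj(c,P):
    p=rot(c).inv().apply(np.atleast_2d(P)-c['position'])
    K=c['K'];return p[:,:2]/p[:,2:]*K[0,0]+K[:2,2]
def cyl(x,y,z,r,h):
    a=np.linspace(0,2*np.pi,72,endpoint=False);u=np.c_[x+r*np.cos(a),y+r*np.sin(a)]
    return np.r_[np.c_[u,0*a+z],np.c_[u,0*a+z+h]]
def hullc(p):
    m=cv2.moments(cv2.convexHull((p*1).astype(np.float32)));return np.array([m['m10'],m['m01']])/m['m00']
def blob(c,pix,lo,hi,lo2=None,hi2=None,win=40):
    hsv=cv2.cvtColor(c['color'],cv2.COLOR_BGR2HSV);m=cv2.inRange(hsv,lo,hi)
    if lo2: m|=cv2.inRange(hsv,lo2,hi2)
    n,l,st,ce=cv2.connectedComponentsWithStats(m)
    i=min([i for i in range(1,n) if st[i,4]>15],key=lambda i:np.hypot(*(ce[i]-pix)))
    pts=np.argwhere(l==i)[:,::-1].astype(float)
    sq=np.concatenate([pts+[a,b] for a in(-.5,.5) for b in(-.5,.5)])
    return hullc(sq),st[i]
def fit(obs,r,h,x0):
    f=lambda v:np.concatenate([hullc(proj(c,cyl(*v,r,h)))-o for c,o in obs])
    s=least_squares(f,x0,diff_step=1e-3,x_scale=10);return s.x,s.fun
E
python3 - <<'E'
import pickle
from h import *
d=pickle.load(open('d0.pkl','rb'));S,T=d['side'],d['top']
red=((0,150,90),(4,255,255),(174,150,90),(180,255,255)); br=((15,110,60),(30,255,255))
a,b=blob(S,(257,154),*red),blob(T,(323,181),*red);print(a,b)
print('head bottom',fit([(S,a[0]),(T,b[0])],9,9,[500,0,190]))
a,b=blob(S,(310,259),*br),blob(T,(263,266),*br);print(a,b)
print('sleeve',fit([(S,a[0]),(T,b[0])],23,55,[300,50,0]))
def tri(p,q):
    A=[];B=[]
    for c,u in((S,p),(T,q)):
        dr=rot(c).apply(np.r_[(np.array(u)-c['K'][:2,2])/c['K'][0,0],1]);dr/=np.linalg.norm(dr);M=np.eye(3)-np.outer(dr,dr);A.append(M);B.append(M@c['position'])
    return np.linalg.lstsq(np.vstack(A),np.hstack(B),rcond=None)[0]
print('orange',tri((271.5,157),(365.5,179.5)),'ingot',tri((278,240),(288,227)),'short',tri((224,230),(253,187)),'tank',tri((248,340),(145,262)))
cs=[cv2.resize(S['color'][140:240,210:310],(400,400),interpolation=3),cv2.resize(T['color'][150:250,270:370],(400,400),interpolation=3)]
cv2.imwrite('pics/c1.png',np.hstack(cs))
E
```

```text
(array([257.  , 152.46]), array([254, 151,   7,   4,  22], dtype=int32)) (array([323.23148148, 178.66358025]), array([320, 175,   8,   8,  49], dtype=int32))
head bottom (array([6.05559857e+02, 2.74389700e-15, 2.34964536e+02]), array([ -6.9811691 ,  -2.3793963 , -36.54136776,   7.14463032]))
(array([309.14362001, 259.07982012]), array([299, 244,  21,  31, 566], dtype=int32)) (array([262.49882214, 265.87279152]), array([254, 257,  18,  19, 164], dtype=int32))
sleeve (array([439.15153844,  60.04388151,   0.        ]), array([-0.24370867,  0.2281102 ,  0.24770957,  0.20855819]))
orange [ 642.81085276 -196.38350303  136.44940743] ingot [544.04805194  -7.94972527  10.56672077] short [640.69653684  82.99148869  69.79495764] tank [446.68169542 359.27575258  58.6069961 ]
```

View pics/c1.png

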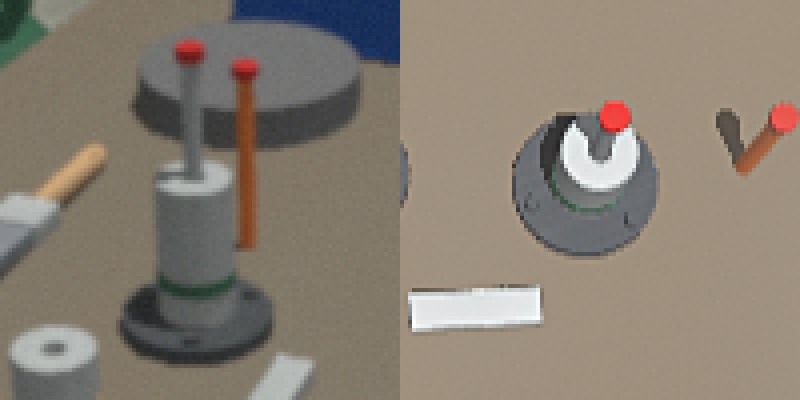

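The crop shows the mould's mouth at about (258.7,184.5) in the side view and (320,187.5) in the top view. The rod stands near upright, and the decoy is separate from it. The head fit had a zero start value with relative steps, so I'm fixing that and adding the mouth disc.

```bash
python3 - <<'E'
s=open('h.py').read()
s=s.replace("diff_step=1e-3,x_scale=10);return s.x,s.fun","x_scale=10);return s.x.round(2),s.fun.round(2)").replace("cyl(*v,r,h)","cyl(*(v-1000),r,h)").replace("least_squares(f,x0,","least_squares(f,np.array(x0)+1000.,diff_step=1e-4,").replace("s.x.round(2)","(s.x-1000).round(2)")
open('h.py','w').write(s)
E
python3 - <<'E'
import pickle
from h import *
d=pickle.load(open('d0.pkl','rb'));S,T=d['side'],d['top']
red=((0,120,60),(5,255,255),(172,120,60),(180,255,255)); br=((15,110,60),(30,255,255))
a,b=blob(S,(257,154),*red),blob(T,(323,181),*red);print(a,b)
print('head bottom',fit([(S,a[0]),(T,b[0])],9,9,[600,-80,190]))
a,b=blob(S,(310,259),(12,60,40),(32,255,255)),blob(T,(263,266),(12,90,60),(32,255,255));print(a,b)
print('sleeve',fit([(S,a[0]),(T,b[0])],23,55,[440,60,5]))
o=[]
for c,(u,v),t in((S,(258,184),150),(T,(320,188),195)):
    g=c['color'][...,1].copy(); 
    m=np.zeros_like(g);m[v-14:v+14,u-14:u+14]=255
    hsv=cv2.cvtColor(c['color'],cv2.COLOR_BGR2HSV)
    print(g[v-8:v+12:2,u-12:u+13:2])
E
```

```text
(array([256.96753247, 152.53463203]), array([254, 150,   7,   6,  35], dtype=int32)) (array([323.38304094, 178.60233918]), array([320, 175,   8,   8,  53], dtype=int32))
head bottom (array([631.56, -86.21, 190.63]), array([-0.38, -0.07,  0.13,  0.35]))
(array([309.45354239, 259.11114983]), array([298, 243,  24,  33, 683], dtype=int32)) (array([262.50465387, 265.98167539]), array([254, 257,  18,  19, 188], dtype=int32))
sleeve (array([438.48,  60.35,   1.  ]), array([-0.31, -0.03,  0.11,  0.34]))
[[118 118 119 122 115  92  99  98  79  63  60  64  64]
 [119 120 122 118 118  97  96 112 121 117 117 113  67]
 [119 115 122 134 149 108  98 132 156 144 124 117  68]
 [121 121 127 151 151 104  95 137 184 181 169 126  67]
 [116 104  93 121 134 104 103 119 179 182 182 127  67]
 [120 115 156 181 184 180 181 180 181 181 154 113  67]
 [119 107  93 121 148 157 155 156 147 119 109 111  71]
 [121 111  90  89  91  95  95 100 103 107 106 110  75]
 [118 109  89  89  90  94  94  98 105 107 110 111  75]
 [121 110  87  90  90  96  94  99 102 105 108 112  75]]
[[ 99  52  36  90 112 113  43  71  68  59 150 144 144]
 [ 52  45 223 207 104 112  81  41  29 203 169 144 144]
 [ 56  57 234 234 205 108 108 119 241 229 217 129 145]
 [ 53 177 232 227 249  86 116 110 234 227 240  95 150]
 [ 51 179 231 225 242  91 122  94 230 227 236  98 112]
 [ 64 113 231 228 231 205 144 222 228 229 235  96 102]
 [ 88  86 248 231 226 228 230 229 231 230 191 101 107]
 [114 101 106 245 231 230 229 231 234 215  96 110 107]
 [ 78 104 107  94 199 240 246 224 177 112 108 107 112]
 [ 70 107 112 115 112 113 108 116 121 106 108 109 108]]
```

Request:
move_arm(
  rows=[
    [0.04, 0.08, 0, 0, 100],
    [0.08, 0.16, 0, 0, 100],
    [0.08, 0.16, 0, 0, 100],
    [0.08, 0.16, 0, 0, 100],
    [0.08, 0.16, 0, 0, 100],
    [0.08, 0.16, 0, 0, 100],
    [0.08, 0.16, 0, 0, 100],
    [0.08, 0.16, 0, 0, 100],
    [0.08, 0.16, 0, 0, 100],
    [0.08, 0.16, 0, 0, 100],
  ],
)

```text
time: 1.4
ee_pos: [379.9, -71.0, 237.8]
tool_rot: [0.0, 0.99, 0.139, 0.0]
force: [1.4, -0.5, -0.5]
grip_width: 0.997
gripper_force: 0.0
```

Request:
move_arm(
  rows=[
    [0.08, 0.16, 0, 0, 100],
    [0.08, 0.16, 0, 0, 100],
    [0.04, 0.08, 0, 0, 100],
    [0, 0, 0, 0, 100],
    [0, 0, 0, 0, 100],
    [0, 0, 0, 0, 100],
  ],
)

```text
time: 2.15
ee_pos: [439.1, 46.4, 237.7]
tool_rot: [0.0, 0.99, 0.138, -0.0]
force: [0.3, -0.6, 1.2]
grip_width: 0.997
gripper_force: 0.0
```

```bash
python3 - <<'E'
from plant import monitor, camera, env
import cv2,pickle
s=monitor.read_state();print({k:s[k] for k in ('time','ee_pos','tool_rot','force','grip_width')})
w=camera('wrist');pickle.dump(w,open('w1.pkl','wb'));print(w['position'],w['rotation'])
cv2.imwrite('pics/w1.png',w['color'])
E
```

```text
{'time': 2.15, 'ee_pos': array([439.051794  ,  46.3700079 , 237.66602635]), 'tool_rot': array([ 4.88236881e-05,  9.90387876e-01,  1.38317931e-01, -5.20988374e-05]), 'force': array([ 0.31997986, -0.59099481,  1.18260242]), 'grip_width': 0.9973474388569582}
[506.19967925  65.30246473 385.05878346] [ 0.10172761  0.7915117  -0.59775339 -0.07649586]
```

View pics/w1.png

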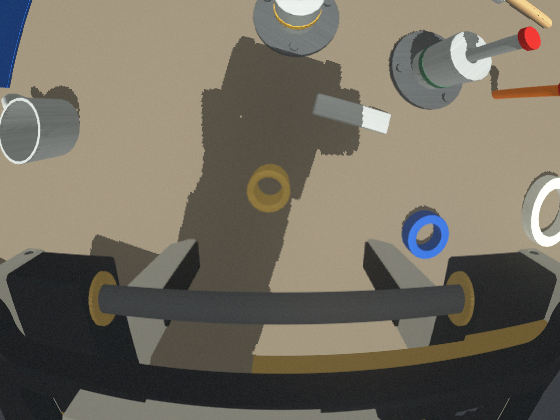

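The wrist view shows the sleeve at (268,188), the mould's mouth at about (472,57), the red head at (529,39), and a clear space around the sleeve.

```bash
cat >> h.py <<'E'
def projf(c,P):
    p=rot(c).inv().apply(np.atleast_2d(P)-c['position']);r=np.hypot(p[:,0],p[:,1])
    return p[:,:2]/r[:,None]*np.arctan2(r,p[:,2])[:,None]*c['K'][0,0]+c['K'][:2,2]
def fit2(obs,r,h,x0,z):   # obs: (cam, projfn, centroid); z fixed
    f=lambda v:np.concatenate([hullc(pf(c,cyl(v[0]-1000,v[1]-1000,z,r,h)))-o for c,pf,o in obs])
    s=least_squares(f,np.array(x0)+1000.,diff_step=1e-4,x_scale=10);return (s.x-1000).round(2),s.fun.round(2)
E
python3 - <<'E'
import pickle
from h import *
w=pickle.load(open('w1.pkl','rb'));d=pickle.load(open('d0.pkl','rb'));S,T=d['side'],d['top']
a=blob(w,(268,188),(13,125,40),(28,255,255));print(a)
print('sleeve w',fit2([(w,projf,a[0])],23,55,[438,60],0))
red=((0,120,60),(5,255,255),(172,120,60),(180,255,255))
a=blob(w,(529,39),*red);print(a);print('head w',fit2([(w,projf,a[0])],9,9,[631,-86],190))
for c,pf,p,t in((w,projf,(475,60),200),(T,proj,(320,190),190)):
    hsv=cv2.cvtColor(c['color'],cv2.COLOR_BGR2HSV)
    a=blob(c,p,(0,0,t),(180,45,255));print(a,'mouth',fit2([(c,pf,a[0])],25,.1,[631,-86],110))
E
```

```text
(array([268.48065745, 188.00450992]), array([ 247,  164,   43,   48, 1254], dtype=int32))
sleeve w (array([438.28,  59.93]), array([ 0., -0.]))
(array([528.85486186,  38.2829207 ]), array([518,  26,  23,  25, 438], dtype=int32))
head w (array([631.  , -86.61]), array([-0., -0.]))
(array([469.26820135,  57.7320442 ]), array([450,  32,  42,  48, 941], dtype=int32)) mouth (array([627.53, -85.28]), array([-0.,  0.]))
(array([319.63232514, 188.34310019]), array([311, 181,  19,  16, 187], dtype=int32)) mouth (array([629.07, -85.67]), array([0., 0.]))
```

Request:
move_arm(
  rows=[
    [-0.002, 0.046, 0, 0, 100],
    [0, 0, -0.08, 0, 100],
    [0, 0, -0.12, 0, 100],
    [0, 0, -0.12, 0, 100],
    [0, 0, -0.12, 0, 100],
    [0, 0, -0.1, 0, 100],
    [0, 0, -0.08, 0, 100],
    [0, 0, -0.04, 0, 100],
    [0, 0, 0, 0, 100],
    [0, 0, 0, 0, 100],
  ],
)

```text
time: 3.45
ee_pos: [439.3, 61.2, 40.4]
tool_rot: [0.0, 0.99, 0.139, 0.001]
force: [0.6, 0.5, -0.0]
grip_width: 1.005
gripper_force: 0.0
```

Request:
move_arm(
  rows=[
    [0, 0, 0, 0, 45],
    [0, 0, 0, 0, 45],
    [0, 0, 0, 0, 45],
    [0, 0, 0, 0, 45],
    [0, 0, 0, 0, 45],
    [0, 0, 0, 0, 45],
  ],
)

```text
time: 4.2
ee_pos: [438.8, 61.0, 39.6]
tool_rot: [0.0, 0.99, 0.139, 0.0]
force: [-0.0, -1.5, 1.3]
grip_width: 0.494
gripper_force: 30.0
```

Request:
move_arm(
  rows=[
    [0, 0, 0.02, 0, 40],
    [0, 0, 0.06, 0, 40],
    [0, 0, 0.1, 0, 40],
    [0, 0, 0.12, 0, 40],
    [0, 0, 0.12, 0, 40],
    [0, 0, 0.12, 0, 40],
    [0, 0, 0.12, 0, 40],
    [0, 0, 0.08, 0, 40],
    [0, 0, 0.04, 0, 40],
    [0, 0, 0, 0, 40],
  ],
)

```text
time: 5.45
ee_pos: [438.7, 61.1, 273.6]
tool_rot: [0.0, 0.99, 0.139, 0.0]
force: [-0.6, -0.3, -5.0]
grip_width: 0.497
gripper_force: 30.0
```

Request:
move_arm(
  rows=[
    [0.04, -0.03, 0, 0, 40],
    [0.1, -0.077, 0, 0, 40],
    [0.1, -0.077, 0, 0, 40],
    [0.1, -0.077, 0, 0, 40],
    [0.1, -0.077, 0, 0, 40],
    [0.1, -0.077, 0, 0, 40],
    [0.07, -0.055, 0, 0, 40],
    [0.03, -0.02, 0, 0, 40],
    [0, 0, 0, 0, 40],
    [0, 0, 0, 0, 40],
  ],
)

```text
time: 6.7
ee_pos: [630.3, -85.4, 273.3]
tool_rot: [-0.0, 0.99, 0.139, -0.0]
force: [-0.1, 0.8, -4.8]
grip_width: 0.493
gripper_force: 30.0
```

```bash
python3 - <<'E'
from plant import monitor, camera, env
import pickle
from h import *
s=monitor.read_state();print({k:s[k] for k in ('time','ee_pos','tool_rot','force','grip_width')})
d={n:camera(n) for n in('side','top','wrist')}
pickle.dump(d,open('d2.pkl','wb'))
S=cv2.resize(d['side']['color'][100:260,180:340],(560,560),interpolation=3)[:,:240+320]
cv2.imwrite('pics/m2.png',np.hstack([cv2.resize(d['side']['color'][90:250,170:330],(400,400),interpolation=3),d['wrist']['color'][10:410,80:480]]))
E
```

```text
{'time': 6.7, 'ee_pos': array([630.25638602, -85.43160419, 273.3457732 ]), 'tool_rot': array([-1.98671374e-04,  9.90270345e-01,  1.39156313e-01, -3.53503953e-04]), 'force': array([-0.11838405,  0.7528448 , -4.77224235]), 'grip_width': 0.49299596933189077}
```

View pics/m2.png

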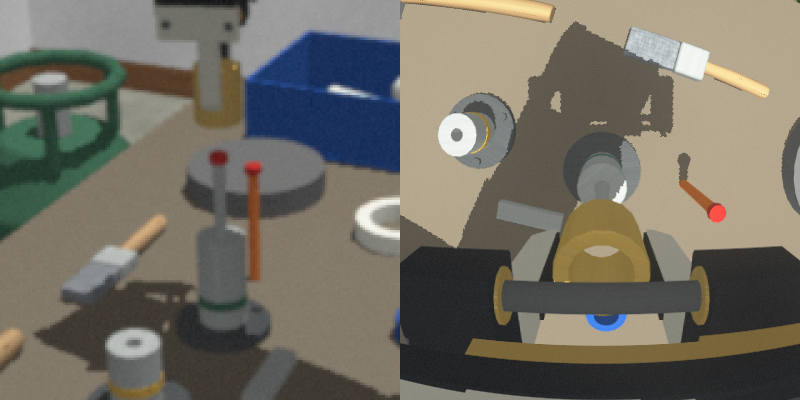

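The side crop shows the sleeve held upright above the rod head, roughly in line with the tube. In the wrist view the head sits hidden under it. I'll refine the mould axis by edge matching on the earlier, clear pictures.

```bash
python3 - <<'E'
import pickle
from h import *
from scipy.ndimage import map_coordinates as mc
w=pickle.load(open('w1.pkl','rb'));d=pickle.load(open('d0.pkl','rb'));d2=pickle.load(open('d2.pkl','rb'))
def score(c,pf,x,y,z,r):
    g=cv2.GaussianBlur(c['color'],(0,0),.7).astype(float).mean(2)
    f=lambda rr:mc(g,pf(c,cyl(x,y,z,rr,0)[:72])[:,::-1].T,order=1,mode='nearest')
    return np.mean(np.minimum(abs(f(r+2)-f(r-2)),40))
X=np.arange(622,640,1.);Y=np.arange(-95,-77,1.)
for n,c,pf in(('top',d['top'],proj),('side',d['side'],proj),('w1',w,projf)):
  for nm,z,r in(('flange',12,50),('mouth',110,25)):
    s=np.array([[score(c,pf,x,y,z,r) for y in Y] for x in X]);W=np.clip(s-s.max()*.93,0,None);W/=W.sum()
    print(n,nm,round(s.max(),1),(W.sum(1)@X).round(1),(W.sum(0)@Y).round(1))
E
```

```text
top flange 27.6 630.0 -83.8
top mouth 33.2 631.2 -84.9
side flange 13.7 629.1 -85.3
side mouth 19.9 629.2 -85.9
w1 flange 30.8 628.4 -83.3
w1 mouth 34.9 630.2 -86.2
```

Request:
move_arm(
  rows=[
    [0, 0, -0.04, 0, 40],
    [0, 0, -0.06, 0, 40],
    [0, 0, -0.06, 0, 40],
    [0, 0, -0.06, 0, 40],
    [0, 0, -0.06, 0, 40],
    [0, 0, -0.06, 0, 40],
    [0, 0, -0.03, 0, 40],
    [0, 0, 0, 0, 40],
    [0, 0, 0, 0, 40],
  ],
)

```text
time: 7.98
ee_pos: [631.2, -86.0, 163.3]
tool_rot: [0.0, 0.99, 0.139, 0.001]
force: [-0.4, 0.0, -4.8]
grip_width: 0.496
gripper_force: 30.0
```

Request:
move_arm(
  rows=[
    [0, 0, -0.01, 0, 40],
    [0, 0, -0.01, 0, 40],
    [0, 0, -0.01, 0, 40],
    [0, 0, -0.004, 0, 40],
    [0, 0, -0.002, 0, 40],
    [0, 0, 0, 0, 40],
    [0, 0, 0, 0, 40],
  ],
)

```text
time: 8.85
ee_pos: [630.8, -85.9, 151.9]
tool_rot: [0.0, 0.99, 0.139, 0.0]
force: [0.6, -0.1, -5.6]
grip_width: 0.498
gripper_force: 30.0
```

Request:
move_arm(
  rows=[
    [0, 0, -0.003, 0, 40],
    [0, 0, -0.002, 0, 40],
    [0, 0, 0, 0, 40],
    [0, 0, 0, 0, 40],
  ],
)

```text
time: 9.35
ee_pos: [630.8, -86.0, 150.3]
tool_rot: [0.0, 0.99, 0.139, 0.0]
force: [0.3, -0.7, -4.1]
grip_width: 0.496
gripper_force: 30.0
```

Request:
move_arm(
  rows=[
    [0, 0, -0.002, 0, 40],
    [0, 0, 0, 0, 40],
    [0, 0, 0, 0, 40],
  ],
)

```text
time: 9.72
ee_pos: [630.8, -85.9, 149.7]
tool_rot: [0.0, 0.99, 0.139, 0.0]
force: [0.0, 0.5, -4.5]
grip_width: 0.494
gripper_force: 30.0
```

Request:
move_arm(
  rows=[
    [0, 0, -0.002, 0, 40],
    [0, 0, 0, 0, 40],
    [0, 0, 0, 0, 40],
  ],
)

```text
time: 10.1
ee_pos: [630.9, -86.0, 149.7]
tool_rot: [0.0, 0.99, 0.139, 0.0]
force: [-3.1, 0.3, 5.3]
grip_width: 0.497
gripper_force: 30.0
```

Request:
move_arm(
  rows=[
    [0, 0, -0.002, 0, 40],
    [0, 0, 0, 0, 40],
    [0, 0, 0, 0, 40],
  ],
)

```text
time: 10.48
ee_pos: [630.9, -85.9, 149.7]
tool_rot: [0.0, 0.99, 0.139, 0.0]
force: [-6.4, 1.7, 10.1]
grip_width: 0.492
gripper_force: 30.0
```

Request:
move_arm(
  rows=[
    [0, 0, 0.003, 0, 40],
    [0, 0, 0, 0, 40],
    [0, 0, 0, 0, 55],
    [0, 0, 0, 0, 70],
    [0, 0, 0, 0, 80],
    [0, 0, 0, 0, 80],
    [0, 0, 0, 0, 80],
  ],
)

```text
time: 11.35
ee_pos: [630.8, -86.0, 149.4]
tool_rot: [0.0, 0.99, 0.139, -0.0]
force: [0.1, 0.8, 0.1]
grip_width: 0.802
gripper_force: 0.0
```

Request:
move_arm(
  rows=[
    [0, 0, 0.03, 0, 80],
    [0, 0, 0.06, 0, 80],
    [0, 0, 0.08, 0, 80],
    [0, 0, 0.08, 0, 80],
    [0, 0, 0.08, 0, 80],
    [0, 0, 0.06, 0, 80],
    [0, 0, 0.03, 0, 0],
    [0, 0, 0, 0, 0],
    [0, 0, 0, 0, 0],
    [0, 0, 0, 0, 0],
  ],
)

```text
time: 12.6
ee_pos: [630.6, -85.9, 274.6]
tool_rot: [-0.0, 0.99, 0.139, -0.001]
force: [-0.9, 1.1, 0.8]
grip_width: 0.419
gripper_force: 0.0
```

```bash
python3 - <<'E'
from plant import monitor, camera, env
import pickle
from h import *
s=monitor.read_state();print({k:s[k] for k in ('time','ee_pos','tool_rot','force','grip_width')})
d={n:camera(n) for n in('side','wrist')}
pickle.dump(d,open('d3.pkl','wb'))
S,w=d['side'],d['wrist']
for c,pf,p in((S,proj,(258,175)),(w,projf,(280,220))):
  try:
    a=blob(c,p,(12,60,40),(32,255,255));print(a,fit2([(c,pf,a[0])],23,55,[630,-85],110))
  except Exception as e: print(e)
cv2.imwrite('pics/m3.png',np.hstack([cv2.resize(S['color'][110:240,195:325],(400,400),interpolation=3),w['color'][10:410,80:480]]))
E
```

```text
{'time': 12.6, 'ee_pos': array([630.55914945, -85.8962073 , 274.63498602]), 'tool_rot': array([-2.33280592e-04,  9.90302196e-01,  1.38928558e-01, -6.01935947e-04]), 'force': array([-0.88729965,  1.12694927,  0.78996078]), 'grip_width': 0.41925616995212256}
(array([258.19937695, 174.0376947 ]), array([248, 161,  22,  27, 475], dtype=int32)) (array([628.79, -85.95]), array([0., 0.]))
(array([281.16991474, 208.35778087]), array([ 253,  176,   57,   64, 1946], dtype=int32)) (array([629.56, -86.59]), array([ 0., -0.]))
```

View pics/m3.png

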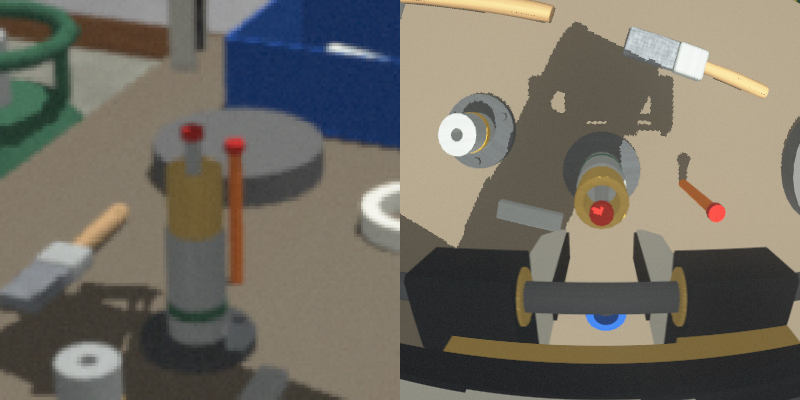

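The sleeve stands level on the mouth at about (629.5,-86.3), within about 1 mm of the mould's axis, with the rod head well inside its bore. Next I close the jaws and push the rod.

Request:
move_arm(
  rows=[
    [0.001, -0.002, -0.03, 0, 0],
    [0, 0, -0.05, 0, 0],
    [0, 0, -0.04, 0, 0],
    [0, 0, -0.03, 0, 0],
    [0, 0, -0.015, 0, 0],
    [0, 0, 0, 0, 0],
    [0, 0, 0, 0, 0],
  ],
)

```text
time: 13.58
ee_pos: [631.3, -86.6, 226.4]
tool_rot: [0.0, 0.99, 0.139, 0.0]
force: [0.5, -0.2, 0.0]
grip_width: 0.001
gripper_force: 0.0
```

Request:
move_arm(
  rows=[
    [0, 0, -0.01, 0, 0],
    [0, 0, -0.01, 0, 0],
    [0, 0, -0.01, 0, 0],
    [0, 0, -0.01, 0, 0],
    [0, 0, 0, 0, 0],
    [0, 0, 0, 0, 0],
  ],
)

```text
time: 14.32
ee_pos: [631.0, -86.5, 213.9]
tool_rot: [-0.0, 0.99, 0.139, -0.0]
force: [0.4, -1.1, 2.7]
grip_width: 0.005
gripper_force: 1.1
```

Request:
move_arm(
  rows=[
    [0, 0, -0.01, 0, 0],
    [0, 0, -0.01, 0, 0],
    [0, 0, -0.01, 0, 0],
    [0, 0, -0.01, 0, 0],
    [0, 0, -0.01, 0, 0],
    [0, 0, -0.01, 0, 0],
    [0, 0, -0.01, 0, 0],
    [0, 0, -0.01, 0, 0],
    [0, 0, 0, 0, 0],
    [0, 0, 0, 0, 0],
  ],
)

```text
time: 15.58
ee_pos: [630.8, -86.5, 189.4]
tool_rot: [-0.0, 0.99, 0.139, -0.001]
force: [-0.3, -0.7, -0.2]
grip_width: 0.006
gripper_force: 0.0
```

Request:
move_arm(
  rows=[
    [0, 0, -0.005, 0, 0],
    [0, 0, -0.003, 0, 0],
    [0, 0, -0.002, 0, 0],
    [0, 0, 0, 0, 0],
  ],
)

```text
time: 16.08
ee_pos: [631.1, -86.6, 187.0]
tool_rot: [0.0, 0.99, 0.139, 0.0]
force: [0.8, -0.4, 4.4]
grip_width: 0.007
gripper_force: 2.1
```

Request:
move_arm(
  rows=[
    [0, 0, -0.003, 0, 0],
    [0, 0, -0.003, 0, 0],
    [0, 0, 0, 0, 0],
  ],
)

```text
time: 16.45
ee_pos: [631.2, -86.6, 185.2]
tool_rot: [0.0, 0.99, 0.139, 0.0]
force: [-1.5, 0.5, 5.7]
grip_width: 0.006
gripper_force: 2.7
```

Request:
move_arm(
  rows=[
    [0, 0, -0.003, 0, 0],
    [0, 0, 0, 0, 0],
    [0, 0, 0, 0, 0],
  ],
)

```text
time: 16.82
ee_pos: [631.6, -86.7, 185.2]
tool_rot: [0.0, 0.99, 0.139, 0.001]
force: [-0.3, -1.0, 10.2]
grip_width: 0.005
gripper_force: 5.1
```

Request:
move_arm(
  rows=[
    [0, 0, -0.003, 0, 0],
    [0, 0, 0, 0, 0],
    [0, 0, 0, 0, 0],
  ],
)

```text
time: 17.2
ee_pos: [631.9, -86.7, 185.1]
tool_rot: [0.0, 0.99, 0.139, 0.001]
force: [-2.1, 0.2, 15.7]
grip_width: 0.003
gripper_force: 8.0
```

Request:
move_arm(
  rows=[
    [0, 0, 0.01, 0, 0],
    [0, 0, 0.03, 0, 0],
    [0, 0, 0.1, 0, 0],
    [0, 0, 0.12, 0, 0],
    [0, 0, 0.12, 0, 0],
    [-0.1, 0, 0.06, 0, 0],
    [-0.12, 0, 0, 0, 0],
    [-0.08, 0, 0, 0, 0],
    [0, 0, 0, 0, 0],
    [0, 0, 0, 0, 0],
  ],
)

```text
time: 18.45
ee_pos: [541.8, -86.6, 315.4]
tool_rot: [0.0, 0.99, 0.139, 0.0]
force: [-0.5, 0.0, -0.9]
grip_width: 0.0
gripper_force: 0.0
```

```bash
python3 - <<'E'
from plant import monitor, camera, env
from h import *
s=monitor.read_state();print({k:s[k] for k in ('time','ee_pos','force')})
S,w=camera('side'),camera('wrist')
red=((0,120,40),(6,255,255),(172,120,40),(180,255,255))
for c,pf,p in((S,proj,(258,175)),(w,projf,projf(w,[630,-86,137])[0])):
    a=blob(c,p,(12,60,40),(32,255,255));print('sleeve',a,fit2([(c,pf,a[0])],23,55,[630,-85],110))
u=projf(w,[630,-86,165])[0].astype(int);print(u)
x,y=max(u[0]-100,0),max(u[1]-100,0)
cv2.imwrite('pics/m4.png',np.hstack([cv2.resize(S['color'][110:240,195:325],(400,400),interpolation=3),cv2.resize(w['color'][y:y+200,x:x+200],(400,400),interpolation=3)]))
E
```

```text
{'time': 18.45, 'ee_pos': array([541.76383789, -86.58559026, 315.44340935]), 'force': array([-0.54537365,  0.0291903 , -0.85425413])}
sleeve (array([258.25875969, 174.10186047]), array([248, 161,  22,  27, 476], dtype=int32)) (array([628.49, -85.67]), array([-0.,  0.]))
sleeve (array([307.21683883, 110.19306444]), array([ 283,   86,   50,   50, 1413], dtype=int32)) (array([629.82, -86.66]), array([-0., -0.]))
[306 109]
```

View pics/m4.png

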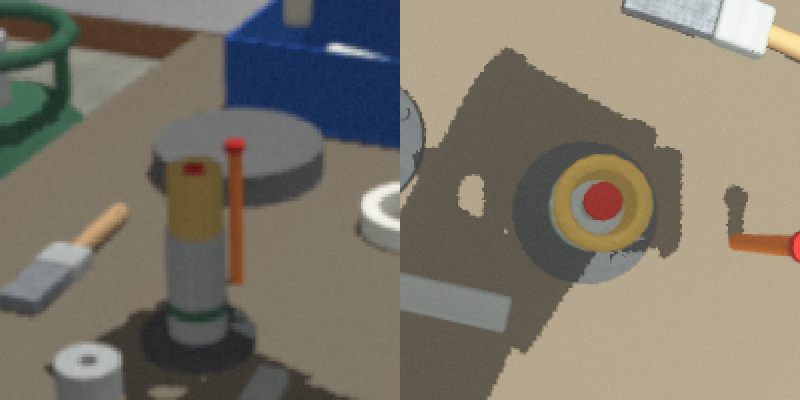

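The sleeve stands square on the mouth. The head is level with its top (it stopped hard at about 166 mm), and the bystanders are where they were.

```bash
python3 -c "
from plant import env
print(env.sign_off())"
```

```text
the job is handed in; nothing more can be done
None
```

The job is handed in at about 18.5 s of the 51 s allowed: the sleeve stands square on the taller mould's mouth, and the rod is pushed to its stop with its head about 1 mm above the sleeve's top by measurement; no bystander was touched.

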